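# Log and open the sprung reject hopper

### The arm

A 6-joint arm with a two-finger parallel gripper is mounted at the origin on the work surface. World frame = base frame: x ahead of the robot, y to its left, z up, the work surface at z = 0. Lengths are in mm, angles in degrees, forces in N, time in s.
With the tool pointing down it reaches from about 300 to 850 mm from the base axis. Payload 4.2 kg.
Tool frame: the origin (TCP) lies on the mounting face of the last link; the fingertips stand 191 mm ahead of it and the grasp point (between the pads) lies 172 mm ahead of it; z points along the fingers, y is the direction in which the jaws open and shut (so a half turn about z gives the same grasp; the last joint's range is limited). The gripper opens to 91 mm and grips with 3 to 60 N. Pads are 32 mm wide; open, the fingers measure 118 mm over their backs; the gripper's body (76 mm by 178 mm) begins 60 mm behind the grasp point.
Start: joints at [69.5, 18.312, 89.639, -0, 72.044, -1.146], TCP at [190.559, 542.504, 404.776] pointing down, gripper open.
Joint ranges: [-177.97, 177.97], [-48.28, 115.42], [12.27, 149.76], [-77.06, 257.06], [2.81, 150.46], [-146.56, 146.56]. Speed limits (degrees/s): [147.25, 147.25, 180, 180, 180, 180].

### API

Orientations are given as [roll, pitch, yaw] about the fixed x, y, z axes, in that order (R = Rz(yaw) Ry(pitch) Rx(roll)).
In Python, from workcell import env gives the robot as it stands.
- The arm moves only by the shell command python3 -m handwheel 'ROWS' [FORCE]. ROWS is JSON, a list of rows, each an object with "gripper": the opening in per cent of the stroke, from 0 (shut) to 100 (fully open); "travel": the shift along the tool's x, y, z in m, a list of three; "twist": the turn about the tool's z in rad. In form: [{"gripper": gripper, "travel": [x, y, z], "twist": twist}, ...]. A call has 1 to 5 rows; each row shifts and turns the commanded pose from where the row before left it, along the tool's axes as they then stand; what a row does not reach is not made up. A row lasts 1/12 s, in which the tool goes at most 41.7 mm and 7.16 degrees, less where a joint would pass 70% of its speed; a pose out of reach is approached as far as the arm can. A call with a gripper value outside its range is refused whole. The fingers move at their own pace and stop on an object; FORCE is the grip in N (left out, the last holds). Time passes only in rows, so rows that do not move let the fingers close. It gives the time, the measured TCP pose, the force and the opening at its end, in the units of the state.
- env.state(): the state, without advancing time (a new reading comes with each control period).
- env.grab_frame(name): name is "scene" or "top" or "wrist"; returns a dict with "frame" (400x640x3 uint8, red, green, blue), "intrinsics" (3x3 intrinsics, pixels), "extrinsics" (4x4, takes a point from camera to world coordinates). Camera axes: x right, y down, z forward; pixel columns grow to the right and rows downward; lengths in mm; the calibration is good to about 2 mm. The wrist camera is an equidistant fisheye: a pixel r from the principal point sees the ray r / f radians off the axis. A picture is of the moment at which its call begins. There is no depth.
- env.job_done(): hands the job in, once; it reports no verdict.
Trained networks look in the newest picture that a camera, given by its name, has taken for a name from the list of things; names that differ only in an ending like _2 or _b are one class to them, and where a whole thing is asked for, a point or a joint stands for the part that bears it (a point fixed in the world has none). Each returns a list of dicts, best first, with "confidence" (0 to 1); they miss things now and then, are a little off and sometimes report something else, mostly with a low value. They report only what shows in the picture. A call takes as long as a camera call.
- env.trace(camera, thing): "pixels" (400x640 bool, what is visible of it) and "uv" ([column, row] in pixels, amid what is visible of it).
- env.pinpoint(camera, thing): "uv" ([column, row] in pixels: a listed point, or the origin of a listed thing).
The state is a dict: "time_s": time; "qpos": joint angles; "qvel": joint speeds; "effort": joint torques, N m; "ee_pos": TCP position; "ee_rot": TCP orientation; "force": force on the tool from outside, world axes, zero at the start; "torque": the same for the moment, N m; "gripper_width": finger opening in mm.
Only numpy, scipy, OpenCV 4.12 (cv2) and the standard library are available. Lean on these libraries where they do the work, as an engineer would, in place of code of your own. Each camera call takes 0.05 s, during which the arm holds its last target. There are 200 camera calls.

### The job

Log the opening of the reject hopper: swing the tally counter's lever all the way to its stop and let it spring back. Then take the hopper's lid by its pull bar, raise it past its balance point without letting it fly up against its open stop, and ease it back to hold it just below the balance point (some 5 to 10 degrees under it), so that it would fall shut if let go. Finish while still holding the bar there, steady, and leave the loose things around alone.

Things in the scene. Friction and masses are not known exactly. Their poses are not given: they have to be found in the camera images.
- hopper: Grey reject box fixed to the bench, 170 (x) x 260 (y) x 100 mm high, its grey lid 170 x 250 x 6 mm hinged on the far (+x) edge; steel cheeks to 116 mm high at the hinge's ends. On the +y cheek a thin sloping steel arm with a brass pin shows the lid's line at its balance point. Origin: centre of underside; x points from pull bar to hinge, away from the robot (yaw within 0.35), z up.
- lid_hinge (a point): Middle of the hinge axis of the lid, 106 mm above the bench, 85 mm behind (+x) the hopper's origin. The axis runs along the hopper's y. Axes as the hopper's.
- pull_bar: Pull bar of the lid: a round black plastic sleeve, 14 mm thick, 100 mm long, turning freely on its own axle, parallel to the hinge, 215 mm from its axis; 106 mm above the bench when shut. Two 10 mm steel side arms hold it 38 mm clear in front of the lid's edge, so a finger fits between. Origin: its centre, y along it. It moves with the lid in an arc up and away from the robot.
- lid (a joint): Opening angle of the lid: 0 shut, 0.785 at 45 degrees, 1.5 at the open stop. Lid and bar weigh 0.68 kg; a hinge spring carries most of it. Balance point at 1.05 rad (60 degrees): below it the lid falls shut by itself, above it the spring lifts it to the open stop. It takes less than 2 N at the bar throughout.
- counter: Grey bench tally counter fixed to the bench, a box 120 (x) x 130 (y) x 50 mm high with a black window and white drums on its front (-x) face and a steel lever with a black upright post on top. Origin: centre of the underside; z up, front towards the robot (yaw within about 0.4 rad).
- lever_pivot (a point): Vertical axis of the lever, at the top of the counter, 50 mm above the bench, 40 mm behind (+x) the counter's origin. Axes as the counter's.
- post_top (a point): Centre of the top of the black post at the lever's free end: 14 mm thick, its top 45 mm above the counter's top (95 mm above the bench), 80 mm from the pivot. The lever is a flat bar up to 11 mm above the counter's top. At rest the post lies (-69, +40) mm from the pivot in the counter's x, y; at the stop (-69, -40) mm.
- lever (a joint): Angle of the counter's lever: 0 at rest, 1.05 at its stop; it grows anticlockwise seen from above, so the post swings towards the counter's -y. A spring returns it to 0; it takes about 1 N at the post to start and 3 N at the stop.
- comb_near: Loose pink moulded comb block, 90 x 56 x 34 mm, a bystander in the middle, between hopper and counter; leave it alone. Origin: centre of its underside.
- comb_far: Another such pink block, a bystander beyond the work; leave it alone.
- cup: Loose white plastic cup, 72 mm wide, 90 mm high, a bystander beyond the work; leave it alone. Origin: centre of its underside.
- small_tote: Loose small grey open tote, 90 x 140 x 50 mm, a bystander beyond the work; leave it alone. Origin: centre of its underside.

How it is judged (in metres and radians):
On the way, in this order (a step that is already met when the one before it is completed fails the run):
1. the counter's lever has been swung to its stop (value of joint lever above 0.95 rad), for 0.05 s.
2. the lever has sprung back to rest (value of joint lever below 0.1 rad), for 0.1 s.
3. the lid has been raised past its balance point (value of joint lid above 1.08 rad and contact force between the fingers and pull_bar above 0.05 N), for 0.1 s.
At the end, for the whole second after the job is handed in: The fingers hold the pull bar (at least 0.05 N on it) with the lid still (under 0.1 rad/s) between 0.78 and 1.015 rad open, that is 2 to 15 degrees below its balance point at 1.05 rad; the counter's lever is back at rest (under 0.1 rad); the bystanders are within 30 mm of where they were (value of joint lid between 0.78 and 1.015 rad and velocity of joint lid between -0.1 and 0.1 rad/s and contact force between the fingers and pull_bar above 0.05 N and value of joint lever below 0.1 rad and distance of each of comb_near, comb_far, cup, small_tote from where it was at the start of the episode below 0.03 m); the arm keeps its last pose, push and grip.
It fails at once if the lid flew up against its open stop (beyond 1.42 rad) (value of joint lid above 1.42 rad).
It fails at once if a bystander was moved by more than 30 mm (distance of any of comb_near, comb_far, cup, small_tote from where it was at the start of the episode above 0.03 m).
It also fails if it takes over 64 s, if anything falls off the work surface, if the arm or the gripper's body presses on something with over 40 N, if the wrist force passes 120 N, or if a joint passes its speed limit or range.

## Working session

There is one attempt and no reset: what is moved stays moved. The work goes in short steps, Python scripts to look and compute and a shell command to move; the robot and the scene stay as the last step left them, time stands still between calls to the robot, and variables do not carry over. Pictures are saved under pics/ and viewed, about 8 in all and at most 12, crops included, and the job is handed in when it is done.

```bash
ls; mkdir -p pics; cat > h.py <<'E'
import numpy as np, cv2
from workcell import env
def ray(f,uv):
    K=np.array(f["intrinsics"]);T=np.array(f["extrinsics"])
    d=np.array([(uv[0]-K[0,2])/K[0,0],(uv[1]-K[1,2])/K[1,1],1.0])
    return T[:3,3],T[:3,:3]@d
def atz(f,uv,z):
    o,d=ray(f,uv);return o+d*(z-o[2])/d[2]
def tri(rays):
    A=0;b=0
    for o,d in rays:
        d=d/np.linalg.norm(d);P=np.eye(3)-np.outer(d,d);A=A+P;b=b+P@o
    return np.linalg.solve(A,b)
E
python3 - <<'E'
from h import *
np.set_printoptions(precision=1,suppress=True)
fs={c:env.grab_frame(c) for c in("scene","top")}
for c in fs: cv2.imwrite(f"pics/{c}0.png",fs[c]["frame"][:,:,::-1]); print(c,np.array(fs[c]["extrinsics"])[:3,3])
Z=dict(hopper=0,lid_hinge=106,pull_bar=106,counter=0,lever_pivot=50,post_top=95,comb_near=0,comb_far=0,cup=0,small_tote=0)
for t,z in Z.items():
    R=[]
    for c in fs:
        p=env.pinpoint(c,t)
        if p: R.append(ray(fs[c],p[0]["uv"]))
        for q in p[:2]: print(t,c,np.array(q["uv"]),round(q["confidence"],2),atz(fs[c],q["uv"],z))
    if len(R)==2: print("   tri",tri(R))
print(env.state())
E
```

```text
pics
scene [1253.1 -399.1  628.1]
top [427.9  18.9 956.6]
hopper scene [383.5 200.6] 0.84 [601.7 173.9   0. ]
hopper top [240.  232.1] 0.55 [586.7 181.1   0. ]
   tri [589.1 183.9 -11.9]
lid_hinge scene [404.  178.5] 0.66 [667.5 173.1 106. ]
lid_hinge top [228.3 182.3] 0.71 [673.4 178.2 106. ]
   tri [670.6 174.7 108.2]
pull_bar top [231.5 290.6] 0.75 [457.9 188.9 106. ]
counter scene [253.5 240.5] 0.78 [ 565.6 -179.7    0. ]
counter scene [356.7 139.5] 0.27 [282.5 312.4   0. ]
counter top [404.7 220.7] 0.94 [ 567.4 -186.3    0. ]
   tri [ 568.  -183.1    3.5]
lever_pivot scene [263.4 231.7] 0.63 [ 605.1 -167.1   50. ]
lever_pivot top [399.3 199.7] 0.64 [ 606.5 -171.5   50. ]
   tri [ 606.7 -169.5   52.3]
post_top scene [251.8 196.2] 0.65 [ 527.7 -156.3   95. ]
post_top top [402.8 236.9] 0.68 [ 521.7 -156.9   95. ]
   tri [ 522.6 -156.1   91.9]
comb_near scene [291.  192.9] 0.97 [440.9 -16.4   0. ]
comb_near top [331.7 297. ] 0.79 [422.   -3.4   0. ]
comb_near top [232.8 147.6] 0.31 [785.7 181.2   0. ]
   tri [421.2  -5.3 -15.8]
comb_far scene [438.3 238.8] 0.64 [787.6 188.3   0. ]
comb_far top [229.7 150. ] 0.8 [780.7 188.8   0. ]
   tri [783.6 191.   -4.8]
cup scene [393.9 264.4] 0.88 [797.7  48.    0. ]
cup scene [404.7 181.6] 0.7 [561.9 280.5   0. ]
cup top [291.9 139.3] 0.74 [789.1  42.9   0. ]
   tri [793.2  46.7  -4.1]
small_tote scene [316.5 299.8] 0.57 [ 793.  -143.2    0. ]
small_tote top [367.1 128.3] 0.86 [ 794.5 -134.5    0. ]
   tri [ 793.3 -138.6   -2.1]
{'time_s': 1.1, 'qpos': array([69.5, 18.3, 89.6, -0. , 72. , -1.1]), 'qvel': array([-0. ,  0.1,  0. , -0. , -0. ,  0.1]), 'effort': array([ -0. , -41.2, -23.2,   0.1,   0. ,   0. ]), 'ee_pos': array([190.6, 542.5, 404.8]), 'ee_rot': array([180. ,   0. , 160.6]), 'force': array([-0.3,  0.4, -0.1]), 'torque': array([ 0., -0., -0.]), 'gripper_width': 91.47403899736543}
```

View pics/scene0.png

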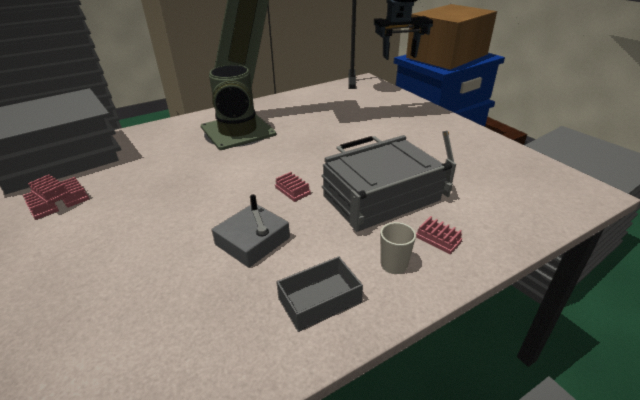

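View pics/top0.png

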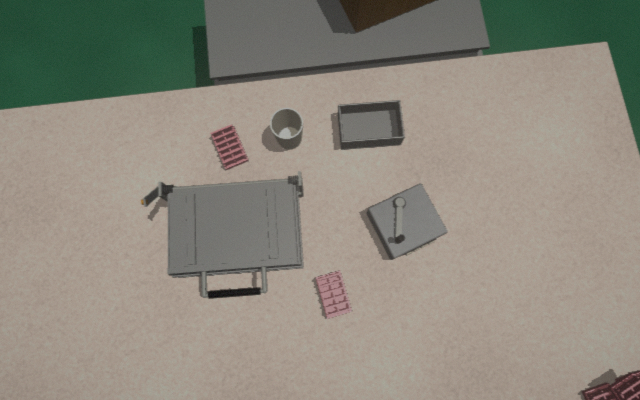

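```bash
cat >> h.py <<'E'
np.set_printoptions(precision=1,suppress=True)
def delta(target):
    """rows' tool-frame shift to a world TCP target"""
    from scipy.spatial.transform import Rotation as Ro
    s=env.state();R=Ro.from_euler("xyz",s["ee_rot"],degrees=True)
    print("t",s["time_s"],"pos",s["ee_pos"],"rot",s["ee_rot"],"F",s["force"],"w",round(s["gripper_width"],1))
    d=np.array(target)-s["ee_pos"];v=R.inv().apply(d);print("tool shift mm",v,"rows@40",np.linalg.norm(d)/40);return v
E
python3 - <<'E'
from h import *
f=env.grab_frame("top");m=env.trace("top","counter")[0]
print(m["confidence"])
M=m["pixels"].astype(np.uint8);c,_=cv2.findContours(M,cv2.RETR_EXTERNAL,cv2.CHAIN_APPROX_NONE);c=max(c,key=cv2.contourArea)
h=cv2.convexHull(c);q=cv2.approxPolyDP(h,4,True)[:,0];print(q)
for p in q: print(p,atz(f,p,50),atz(f,p,0))
# pose fit by silhouette overlap
from scipy.optimize import minimize
K=np.array(f["intrinsics"]);T=np.linalg.inv(np.array(f["extrinsics"]))
B=np.array([[x,y,z] for x in(-60,60) for y in(-65,65) for z in(0,50)],float)
def cost(v):
    a=np.radians(v[2]);R=np.array([[np.cos(a),-np.sin(a)],[np.sin(a),np.cos(a)]])
    P=B.copy();P[:,:2]=B[:,:2]@R.T+v[:2];C=P@T[:3,:3].T+T[:3,3];u=C@K.T;u=u[:,:2]/u[:,2:]
    I=np.zeros(M.shape,np.uint8);cv2.fillConvexPoly(I,cv2.convexHull((u*16).astype(np.int32)),1,shift=4)
    return np.sum(I!=M)
best=min((minimize(cost,[568,-183,y],method="Nelder-Mead",options=dict(initial_simplex=[[568,-183,y],[578,-183,y],[568,-173,y],[568,-183,y+6]])) for y in(12,20,28)),key=lambda r:r.fun)
x,y,a=best.x;print(best.x,best.fun,M.sum())
a=np.radians(a);R=np.array([[np.cos(a),-np.sin(a)],[np.sin(a),np.cos(a)]]);o=np.array([x,y])
for n,v in dict(pivot=(40,0),rest=(-29,40),stop=(-29,-40),pre=(-34,80)).items(): print(n,o+R@np.array(v,float))
p=o+R@np.array([-34,80.]);delta([p[0],p[1],404.8])
E
```

```text
0.58
[[421 184]
 [447 231]
 [407 255]
 [390 258]
 [367 210]]
[421 184] [ 635.  -223.4   50. ] [ 646.4 -236.7    0. ]
[447 231] [ 527.6 -260.3   50. ] [ 533.1 -275.7    0. ]
[407 255] [ 488.1 -168.6   50. ] [ 491.4 -179.     0. ]
[390 258] [ 486.2 -132.6   50. ] [ 489.5 -140.9    0. ]
[367 210] [592.7 -99.8  50. ] [ 601.8 -106.3    0. ]
[ 560.9 -181.8   18.6] 175.0 3732
pivot [ 598.8 -169.1]
rest [ 520.6 -153.2]
stop [ 546.2 -229. ]
pre [ 503.1 -116.9]
t 1.2 pos [190.6 542.5 404.8] rot [180.   -0.  160.6] F [0.9 0.6 0.5] w 91.5
tool shift mm [-513.4 -518.5   -0.1] rows@40 18.24231594352667
```

```bash

for i in 1; do :; done
python3 -m handwheel '[{"gripper":0,"travel":[-0.0257,-0.0259,0],"twist":0},{"gripper":0,"travel":[-0.0257,-0.0259,0],"twist":0},{"gripper":0,"travel":[-0.0257,-0.0259,0],"twist":0},{"gripper":0,"travel":[-0.0257,-0.0259,0],"twist":0},{"gripper":0,"travel":[-0.0257,-0.0259,0],"twist":0}]' 20
python3 -m handwheel '[{"gripper":0,"travel":[-0.0257,-0.0259,0],"twist":0},{"gripper":0,"travel":[-0.0257,-0.0259,0],"twist":0},{"gripper":0,"travel":[-0.0257,-0.0259,0],"twist":0},{"gripper":0,"travel":[-0.0257,-0.0259,0],"twist":0},{"gripper":0,"travel":[-0.0257,-0.0259,0],"twist":0}]'
python3 -m handwheel '[{"gripper":0,"travel":[-0.0257,-0.0259,0],"twist":0},{"gripper":0,"travel":[-0.0257,-0.0259,0],"twist":0},{"gripper":0,"travel":[-0.0257,-0.0259,0],"twist":0},{"gripper":0,"travel":[-0.0257,-0.0259,0],"twist":0},{"gripper":0,"travel":[-0.0257,-0.0259,0],"twist":0}]'
python3 -m handwheel '[{"gripper":0,"travel":[-0.0257,-0.0259,0],"twist":0},{"gripper":0,"travel":[-0.0257,-0.0259,0],"twist":0},{"gripper":0,"travel":[-0.0257,-0.0259,0],"twist":0},{"gripper":0,"travel":[-0.0257,-0.0259,0],"twist":0},{"gripper":0,"travel":[-0.0257,-0.0259,0],"twist":0}]'
```

```text
time_s: 1.62
ee_pos: [269.2, 376.2, 404.8]
ee_rot: [180.0, 0.0, 160.7]
force: [1.1, -0.1, -0.3]
gripper_width: 60.4
time_s: 2.03
ee_pos: [347.4, 211.3, 405.0]
ee_rot: [180.0, 0.0, 160.7]
force: [0.0, 0.4, 0.4]
gripper_width: 27.6
time_s: 2.45
ee_pos: [425.8, 46.4, 405.1]
ee_rot: [180.0, 0.0, 160.6]
force: [0.6, 0.3, 0.0]
gripper_width: 0.4
time_s: 2.87
ee_pos: [504.2, -118.5, 404.9]
ee_rot: [180.0, 0.0, 160.6]
force: [0.3, -0.3, -0.5]
gripper_width: 0.4
```

```bash

python3 -m handwheel '[{"gripper":0,"travel":[0,0,0],"twist":0.12},{"gripper":0,"travel":[0,0,0],"twist":0.12},{"gripper":0,"travel":[0,0,0],"twist":0.12},{"gripper":0,"travel":[0,0,0],"twist":0.12},{"gripper":0,"travel":[0,0,0],"twist":0.12}]'
python3 -m handwheel '[{"gripper":0,"travel":[0,0,0],"twist":0.12},{"gripper":0,"travel":[0,0,0],"twist":0.12},{"gripper":0,"travel":[0,0,0],"twist":0.12},{"gripper":0,"travel":[0,0,0],"twist":0.12},{"gripper":0,"travel":[0,0,0],"twist":0.12}]'
python3 -m handwheel '[{"gripper":0,"travel":[0,0,0],"twist":0.12},{"gripper":0,"travel":[0,0,0],"twist":0.12},{"gripper":0,"travel":[0,0,0],"twist":0.12},{"gripper":0,"travel":[0,0,0],"twist":0.12},{"gripper":0,"travel":[0,0,0],"twist":0.12}]'
python3 -m handwheel '[{"gripper":0,"travel":[0,0,0],"twist":0.12},{"gripper":0,"travel":[0,0,0],"twist":0.12},{"gripper":0,"travel":[0,0,0],"twist":0.12},{"gripper":0,"travel":[0,0,0],"twist":0.12},{"gripper":0,"travel":[0,0,0],"twist":0.12}]'
python3 - <<'E'
from h import *
delta([503,-117,262])
f=env.grab_frame("wrist");cv2.imwrite("pics/w1.png",f["frame"][:,:,::-1]);K=np.array(f["intrinsics"]);T=np.array(f["extrinsics"])
for n,z in(("post_top",95),("lever_pivot",50)):
    for q in env.pinpoint("wrist",n)[:1]:
        x=(q["uv"][0]-K[0,2])/K[0,0];y=(q["uv"][1]-K[1,2])/K[1,1];r=np.hypot(x,y)
        d=T[:3,:3]@np.array([x/r*np.sin(r),y/r*np.sin(r),np.cos(r)]);o=T[:3,3]
        print(n,q["uv"],q["confidence"],o+d*(z-o[2])/d[2])
E
```

```text
time_s: 3.28
ee_pos: [503.8, -116.7, 404.7]
ee_rot: [180.0, -0.0, 125.9]
force: [-0.2, 0.7, -0.7]
gripper_width: 0.6
time_s: 3.7
ee_pos: [503.8, -116.6, 404.8]
ee_rot: [180.0, -0.0, 91.5]
force: [0.5, 0.4, 1.0]
gripper_width: 0.4
time_s: 4.12
ee_pos: [503.8, -116.6, 404.8]
ee_rot: [180.0, -0.0, 57.2]
force: [0.6, 0.2, -0.7]
gripper_width: 0.3
time_s: 4.53
ee_pos: [503.8, -116.6, 404.8]
ee_rot: [-180.0, -0.0, 22.8]
force: [-0.1, 1.0, -0.4]
gripper_width: 0.4
t 4.5333 pos [ 503.8 -116.6  404.8] rot [-180.    -0.    22.8] F [-0.1  1.  -0.4] w 0.4
tool shift mm [ -1.    0.1 142.8] rows@40 3.5698780538040724
post_top [366.1, 189.4] 0.98 [ 523.1 -155.1   95. ]
lever_pivot [400.8, 122.9] 0.93 [ 598.6 -170.4   50. ]
```

```bash

python3 -m handwheel '[{"gripper":0,"travel":[0,0,0.036],"twist":0},{"gripper":0,"travel":[0,0,0.036],"twist":0},{"gripper":0,"travel":[0,0,0.036],"twist":0},{"gripper":0,"travel":[0,0,0.035],"twist":0},{"gripper":0,"travel":[0,0,0],"twist":0}]'
python3 -m handwheel '[{"gripper":0,"travel":[0,0.01,0],"twist":0},{"gripper":0,"travel":[0,0.01,0],"twist":0},{"gripper":0,"travel":[0,0.01,0],"twist":0},{"gripper":0,"travel":[0,0.01,0],"twist":0},{"gripper":0,"travel":[0,0.01,0],"twist":0}]'
python3 -m handwheel '[{"gripper":0,"travel":[0,0.01,0],"twist":0},{"gripper":0,"travel":[0,0.01,0],"twist":0},{"gripper":0,"travel":[0,0.01,0],"twist":0},{"gripper":0,"travel":[0,0.01,0],"twist":0},{"gripper":0,"travel":[0,0.004,0],"twist":0}]'
```

```text
time_s: 5.1
ee_pos: [501.4, -115.9, 256.0]
ee_rot: [-179.5, 0.6, 23.3]
force: [-0.6, 0.4, -0.4]
gripper_width: 0.1
time_s: 5.52
ee_pos: [523.9, -163.8, 263.2]
ee_rot: [180.0, -0.1, 23.1]
force: [-2.2, 1.6, -0.0]
gripper_width: 0.4
time_s: 5.93
ee_pos: [542.1, -204.2, 262.0]
ee_rot: [179.9, -0.2, 23.1]
force: [1.1, 4.4, 0.2]
gripper_width: 0.5
```

```bash

python3 -m handwheel '[{"gripper":0,"travel":[0,0.003,0],"twist":0},{"gripper":0,"travel":[0,0.003,0],"twist":0},{"gripper":0,"travel":[0,0,0],"twist":0}]'
python3 -m handwheel '[{"gripper":0,"travel":[0,0.002,0],"twist":0},{"gripper":0,"travel":[0,0.002,0],"twist":0},{"gripper":0,"travel":[0,0,0],"twist":0}]'
```

```text
time_s: 6.18
ee_pos: [543.5, -208.5, 261.6]
ee_rot: [-180.0, -0.0, 23.1]
force: [0.7, 4.2, 1.6]
gripper_width: 0.6
time_s: 6.43
ee_pos: [544.8, -212.0, 261.6]
ee_rot: [-180.0, -0.0, 23.1]
force: [1.3, 4.4, -0.6]
gripper_width: 0.5
```

```bash

python3 -m handwheel '[{"gripper":0,"travel":[0,0.002,0],"twist":0},{"gripper":0,"travel":[0,0.001,0],"twist":0},{"gripper":0,"travel":[0,0,0],"twist":0}]'
python3 -m handwheel '[{"gripper":0,"travel":[0,0.002,0],"twist":0},{"gripper":0,"travel":[0,0.001,0],"twist":0},{"gripper":0,"travel":[0,0,0],"twist":0}]'
python3 - <<'E'
from h import *
f=env.grab_frame("wrist");K=np.array(f["intrinsics"]);T=np.array(f["extrinsics"]);cv2.imwrite("pics/w2.png",f["frame"][:,:,::-1])
for n,z in(("post_top",95),("lever_pivot",50)):
    for q in env.pinpoint("wrist",n)[:1]:
        x=(q["uv"][0]-K[0,2])/K[0,0];y=(q["uv"][1]-K[1,2])/K[1,1];r=np.hypot(x,y)
        d=T[:3,:3]@np.array([x/r*np.sin(r),y/r*np.sin(r),np.cos(r)]);o=T[:3,3]
        print(n,q["uv"],q["confidence"],o+d*(z-o[2])/d[2])
E
```

```text
time_s: 6.68
ee_pos: [545.5, -213.8, 261.5]
ee_rot: [-179.8, 0.0, 23.1]
force: [0.4, 8.7, 1.9]
gripper_width: 0.6
time_s: 6.93
ee_pos: [546.2, -215.1, 261.4]
ee_rot: [-179.5, 0.0, 23.0]
force: [-0.2, 15.3, 3.9]
gripper_width: 0.2
post_top [25.6, 46.0] 0.36 [598.7  31.   95. ]
lever_pivot [292.5, 126.8] 0.96 [ 601.4 -170.2   50. ]
```

```bash

python3 -m handwheel '[{"gripper":0,"travel":[0,-0.02,0],"twist":0},{"gripper":0,"travel":[0,-0.025,0],"twist":0},{"gripper":0,"travel":[0,-0.025,0],"twist":0},{"gripper":0,"travel":[0,-0.025,0],"twist":0},{"gripper":0,"travel":[0,-0.025,0],"twist":0}]'
python3 -m handwheel '[{"gripper":0,"travel":[0,0,-0.02],"twist":0},{"gripper":38,"travel":[0,0,-0.035],"twist":0},{"gripper":38,"travel":[0,0,-0.035],"twist":0},{"gripper":38,"travel":[0,0,-0.035],"twist":0},{"gripper":38,"travel":[0,0,0],"twist":0}]'
python3 - <<'E'
from h import *
delta([450,130,390])
f=env.grab_frame("top");cv2.imwrite("pics/top3.png",cv2.resize(f["frame"][150:330,160:480,::-1],None,fx=2,fy=2))
for n,z in(("post_top",95),("lever_pivot",50),("pull_bar",106)):
    for q in env.pinpoint("top",n)[:1]: print(n,q["uv"],q["confidence"],atz(f,q["uv"],z))
E
```

```text
time_s: 7.5
ee_pos: [499.4, -107.1, 261.9]
ee_rot: [179.9, 0.0, 23.2]
force: [-0.5, -0.4, -0.2]
gripper_width: 0.4
time_s: 7.92
ee_pos: [501.3, -108.4, 394.1]
ee_rot: [179.4, -0.6, 23.2]
force: [1.3, 0.1, 1.4]
gripper_width: 24.6
t 7.9167 pos [ 501.3 -108.4  394.1] rot [179.4  -0.6  23.2] F [1.3 0.1 1.4] w 24.6
tool shift mm [  46.5 -239.4    1.9] rows@40 6.096386090976884
post_top [233.3, 148.5] 0.43 [748.1 164.2  95. ]
pull_bar [234.5, 292.6] 0.89 [453.5 183.4 106. ]
```

View pics/top3.png

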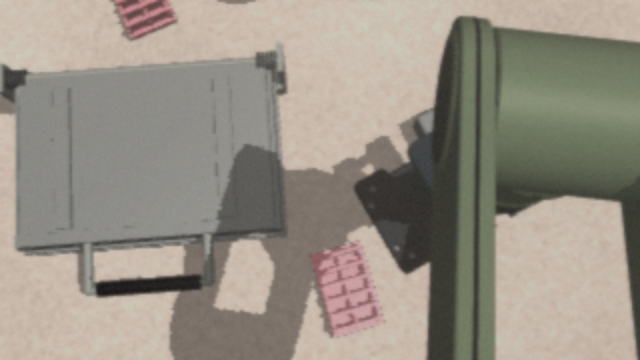

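```bash

python3 -m handwheel '[{"gripper":38,"travel":[0.008,-0.04,0],"twist":0},{"gripper":38,"travel":[0.008,-0.04,0],"twist":0},{"gripper":38,"travel":[0.008,-0.04,0],"twist":0},{"gripper":38,"travel":[0.008,-0.04,0],"twist":0},{"gripper":38,"travel":[0.008,-0.04,0],"twist":0}]'
python3 -m handwheel '[{"gripper":38,"travel":[0.008,-0.04,0],"twist":0},{"gripper":38,"travel":[0,0,0],"twist":-0.122},{"gripper":38,"travel":[0,0,0],"twist":-0.122},{"gripper":38,"travel":[0,0,0],"twist":-0.122},{"gripper":38,"travel":[0,0,0],"twist":-0.122}]'
python3 -m handwheel '[{"gripper":38,"travel":[0,0,0],"twist":-0.122},{"gripper":38,"travel":[0,0,0],"twist":-0.122},{"gripper":38,"travel":[0,0,0],"twist":-0.122},{"gripper":38,"travel":[0,0,0],"twist":-0.122},{"gripper":38,"travel":[0,0,0],"twist":-0.122}]'
cat >> h.py <<'E'
def watz(f,uv,z):
    K=np.array(f["intrinsics"]);T=np.array(f["extrinsics"])
    x=(uv[0]-K[0,2])/K[0,0];y=(uv[1]-K[1,2])/K[1,1];r=np.hypot(x,y)
    d=T[:3,:3]@np.array([x/r*np.sin(r),y/r*np.sin(r),np.cos(r)]);o=T[:3,3]
    return o+d*(z-o[2])/d[2]
E
python3 - <<'E'
from h import *
f=env.grab_frame("wrist");cv2.imwrite("pics/w4.png",f["frame"][:,:,::-1])
for n,z in(("lid_hinge",106),("pull_bar",106)):
    for q in env.pinpoint("wrist",n)[:1]: p=watz(f,q["uv"],z);print(n,q["uv"],q["confidence"],p)
for q in env.trace("wrist","pull_bar")[:1]:
    v,u=np.nonzero(q["pixels"]);P=np.array([watz(f,(a,b),110) for a,b in zip(u,v)])[:,:2]
    c=P.mean(0);w,V=np.linalg.eigh(np.cov((P-c).T));print("bar",q["confidence"],len(P),c,"dir",V[:,1],2*np.sqrt(3*w))
delta([p[0],p[1],390])
f=env.grab_frame("top")
for n,z in(("post_top",95),("lever_pivot",50)):
    for q in env.pinpoint("top",n)[:1]: print(n,q["uv"],q["confidence"],atz(f,q["uv"],z))
E
```

```text
time_s: 8.53
ee_pos: [457.1, 93.5, 384.9]
ee_rot: [-180.0, 0.2, 23.1]
force: [0.4, -0.3, -0.2]
gripper_width: 34.3
time_s: 8.95
ee_pos: [449.4, 132.4, 384.8]
ee_rot: [-179.9, 0.2, 51.5]
force: [-0.3, 0.5, -0.3]
gripper_width: 34.5
time_s: 9.37
ee_pos: [449.5, 131.9, 384.8]
ee_rot: [-179.8, 0.1, 86.4]
force: [0.6, 0.4, -1.0]
gripper_width: 34.9
lid_hinge [538.1, 146.4] 0.57 [667.2 173.6 106. ]
pull_bar [324.0, 140.8] 0.78 [453.7 183.5 106. ]
bar 0.84 1927 [454.8 184.1] dir [0. 1.] [13.6 99.1]
t 9.5667 pos [449.6 132.  385.5] rot [-179.9    0.1   85.9] F [-0.4  0.1  0.3] w 34.9
tool shift mm [51.6  0.3 -4.5] rows@40 1.2950712061996095
post_top [400.8, 235.5] 0.61 [ 525.  -153.4   95. ]
lever_pivot [401.1, 201.7] 0.6 [ 601.7 -174.6   50. ]
```

View pics/w4.png

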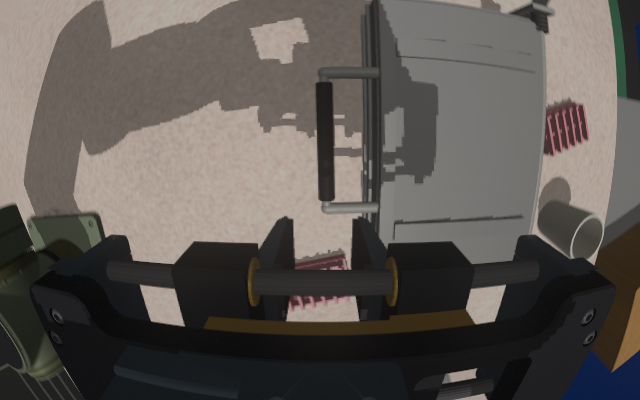

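```bash

python3 -m handwheel '[{"gripper":38,"travel":[0.026,0,0],"twist":0},{"gripper":38,"travel":[0.026,0.001,0],"twist":0},{"gripper":38,"travel":[0,0,0],"twist":0},{"gripper":38,"travel":[0,0,0.02],"twist":0},{"gripper":38,"travel":[0,0,0.02],"twist":0}]'
python3 -m handwheel '[{"gripper":38,"travel":[0,0,0.02],"twist":0},{"gripper":38,"travel":[0,0,0.02],"twist":0},{"gripper":38,"travel":[0,0,0.02],"twist":0},{"gripper":38,"travel":[0,0,0.007],"twist":0},{"gripper":38,"travel":[0,0,0],"twist":0}]'
python3 -m handwheel '[{"gripper":0,"travel":[0,0,0],"twist":0},{"gripper":0,"travel":[0,0,0],"twist":0},{"gripper":0,"travel":[0,0,0],"twist":0},{"gripper":0,"travel":[0,0,0],"twist":0},{"gripper":0,"travel":[0,0,0],"twist":0}]' 10
```

```text
time_s: 10.13
ee_pos: [454.6, 184.3, 347.1]
ee_rot: [179.8, -0.1, 86.1]
force: [-1.1, 0.2, -0.5]
gripper_width: 34.5
time_s: 10.55
ee_pos: [453.8, 183.5, 278.2]
ee_rot: [-179.8, 0.1, 86.0]
force: [0.4, 0.5, 0.0]
gripper_width: 34.7
time_s: 10.97
ee_pos: [454.2, 184.2, 280.5]
ee_rot: [180.0, -0.0, 86.1]
force: [-1.4, 1.2, 2.4]
gripper_width: 13.8
```

```bash

python3 -m handwheel '[{"gripper":0,"travel":[0,0.0005,-0.015],"twist":0},{"gripper":0,"travel":[0,0.0016,-0.0149],"twist":0},{"gripper":0,"travel":[0,0.0026,-0.0148],"twist":0},{"gripper":0,"travel":[0,0.0036,-0.0146],"twist":0},{"gripper":0,"travel":[0,0.0047,-0.0142],"twist":0}]'
python3 -m handwheel '[{"gripper":0,"travel":[0,0.0056,-0.0139],"twist":0},{"gripper":0,"travel":[0,0.0066,-0.0135],"twist":0},{"gripper":0,"travel":[0,0.0075,-0.013],"twist":0},{"gripper":0,"travel":[0,0.0084,-0.0124],"twist":0},{"gripper":0,"travel":[0,0,0],"twist":0}]'
python3 - <<'E'
from h import *
s=env.state();print(s["ee_pos"],s["force"],s["gripper_width"])
E
```

```text
time_s: 11.38
ee_pos: [467.1, 183.4, 354.3]
ee_rot: [180.0, -0.1, 86.1]
force: [1.0, 2.3, -2.1]
gripper_width: 14.1
time_s: 11.8
ee_pos: [496.1, 181.8, 409.1]
ee_rot: [179.8, -0.2, 86.0]
force: [-3.2, 4.0, 1.5]
gripper_width: 13.9
[496.1 181.8 409.1] [-3.2  4.   1.5] 13.877279153400757
```

```bash

python3 -m handwheel '[{"gripper":0,"travel":[0.001,0.0092,-0.0118],"twist":0},{"gripper":0,"travel":[0.001,0.01,-0.0112],"twist":0},{"gripper":0,"travel":[0.001,0.0108,-0.0104],"twist":0},{"gripper":0,"travel":[0,0.0115,-0.0097],"twist":0},{"gripper":0,"travel":[0,0,0],"twist":0}]'
python3 - <<'E'
from h import *
s=env.state();p=s["ee_pos"];print(p,s["force"]);print(np.degrees(np.arctan2(p[2]-278,669-p[0])),np.hypot(p[2]-278,669-p[0]))
f=env.grab_frame("scene");cv2.imwrite("pics/s5.png",cv2.resize(f["frame"][60:260,260:520,::-1],None,fx=3,fy=3))
E
```

```text
time_s: 12.22
ee_pos: [538.1, 180.7, 451.6]
ee_rot: [179.8, 0.0, 86.0]
force: [-3.1, -1.8, 3.2]
gripper_width: 13.8
[538.1 180.7 451.6] [-3.1 -1.8  3.2]
52.994302391130184 217.4265124412561
```

View pics/s5.png

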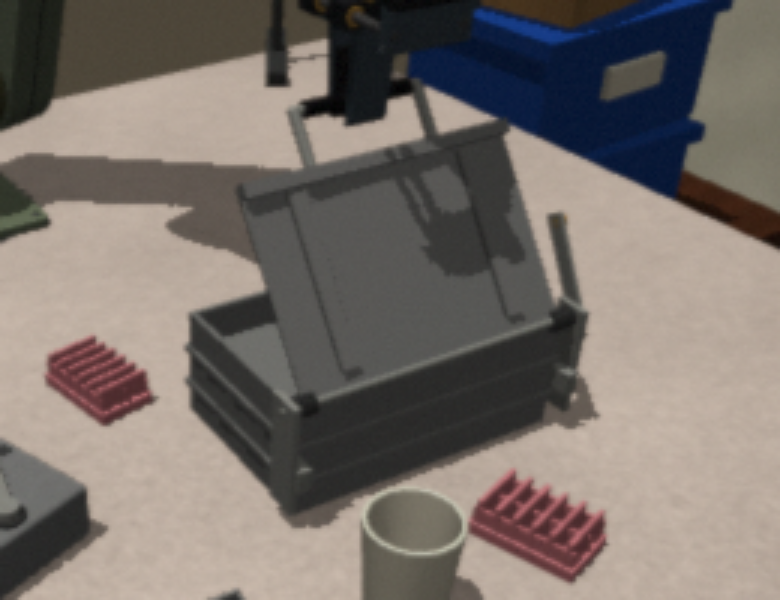

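The lid is up at about 52°, with the bar held between the fingers (crop 365,105). The combs and cup haven't moved. Next I raise it past balance.

```bash

python3 -m handwheel '[{"gripper":0,"travel":[0,0.0121,-0.0088],"twist":0},{"gripper":0,"travel":[0,0.0127,-0.008],"twist":0},{"gripper":0,"travel":[0,0.0099,-0.0054],"twist":0},{"gripper":0,"travel":[0,0.0101,-0.0048],"twist":0},{"gripper":0,"travel":[0,0,0],"twist":0}]'
python3 -m handwheel '[{"gripper":0,"travel":[0,0,0],"twist":0},{"gripper":0,"travel":[0,0,0],"twist":0},{"gripper":0,"travel":[0,0,0],"twist":0}]'
python3 - <<'E'
from h import *
f=env.grab_frame("scene");s=env.state();p=s["ee_pos"];print(p,s["force"],s["gripper_width"]);print(np.degrees(np.arctan2(p[2]-278,669-p[0])),np.hypot(p[2]-278,669-p[0]))
cv2.imwrite("pics/s6.png",cv2.resize(f["frame"][60:260,260:520,::-1],None,fx=3,fy=3))
for q in env.pinpoint("scene","pull_bar")[:1]:
    o,d=ray(f,q["uv"]); t=(182-o[1])/d[1];print(q["confidence"],o+t*d)
E
```

```text
time_s: 12.68
ee_pos: [582.8, 178.2, 477.8]
ee_rot: [179.8, -0.1, 86.0]
force: [-1.2, 0.4, 4.0]
gripper_width: 13.7
time_s: 12.93
ee_pos: [581.1, 178.4, 476.9]
ee_rot: [180.0, -0.1, 86.1]
force: [-2.2, 1.0, 4.8]
gripper_width: 13.9
[581.1 178.4 476.8] [-1.9  1.1  5.6] 13.83899696140086
66.14818601917936 217.37790754047865
0.49 [583.9 182.  306.3]
```

View pics/s6.png

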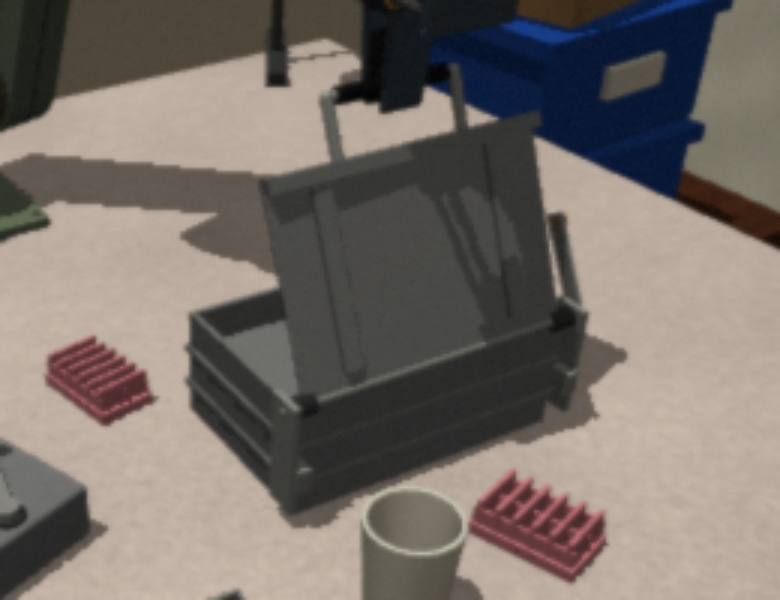

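The lid is at about 66°, past balance and still held. Easing it back to about 53°.

```bash

python3 -m handwheel '[{"gripper":0,"travel":[0,-0.0101,0.0048],"twist":0},{"gripper":0,"travel":[0,-0.0099,0.0054],"twist":0},{"gripper":0,"travel":[0,-0.0127,0.008],"twist":0},{"gripper":0,"travel":[0,-0.0092,0.0065],"twist":0},{"gripper":0,"travel":[0,0,0],"twist":0}]'
python3 -m handwheel '[{"gripper":0,"travel":[0,0,0],"twist":0},{"gripper":0,"travel":[0,0,0],"twist":0},{"gripper":0,"travel":[0,0,0],"twist":0},{"gripper":0,"travel":[0,0,0],"twist":0},{"gripper":0,"travel":[0,0,0],"twist":0}]'
python3 - <<'E'
from h import *
f=env.grab_frame("scene");s=env.state();p=s["ee_pos"];print(p,s["force"],s["gripper_width"],s["time_s"]);print(np.degrees(np.arctan2(p[2]-278,669-p[0])),np.hypot(p[2]-278,669-p[0]))
for n,z in(("post_top",95),("comb_near",0),("comb_far",0),("cup",0),("small_tote",0)):
    for q in env.pinpoint("scene",n)[:1]: print(n,q["confidence"],q["uv"],atz(f,q["uv"],z))
cv2.imwrite("pics/s7.png",cv2.resize(f["frame"][60:320,200:520,::-1],None,fx=2.3,fy=2.3))
E
```

```text
time_s: 13.45
ee_pos: [537.7, 180.9, 449.9]
ee_rot: [-179.7, 0.1, 86.1]
force: [-2.8, -2.1, 4.0]
gripper_width: 13.9
time_s: 13.87
ee_pos: [540.0, 180.6, 452.3]
ee_rot: [180.0, 0.1, 86.0]
force: [-5.0, -3.6, 6.5]
gripper_width: 13.7
[540.  180.7 452.3] [-4.4 -2.7  5.4] 14.02589146367827 13.9167
53.49958136940567 216.82000138523648
comb_near 0.73 [290.3, 192.2] [436.9 -16.5   0. ]
comb_far 0.62 [440.4, 239.3] [791.5 191.1   0. ]
cup 0.85 [392.4, 264.1] [795.3  45.9   0. ]
small_tote 0.75 [319.6, 299.7] [ 796.  -137.9    0. ]
```

View pics/s7.png

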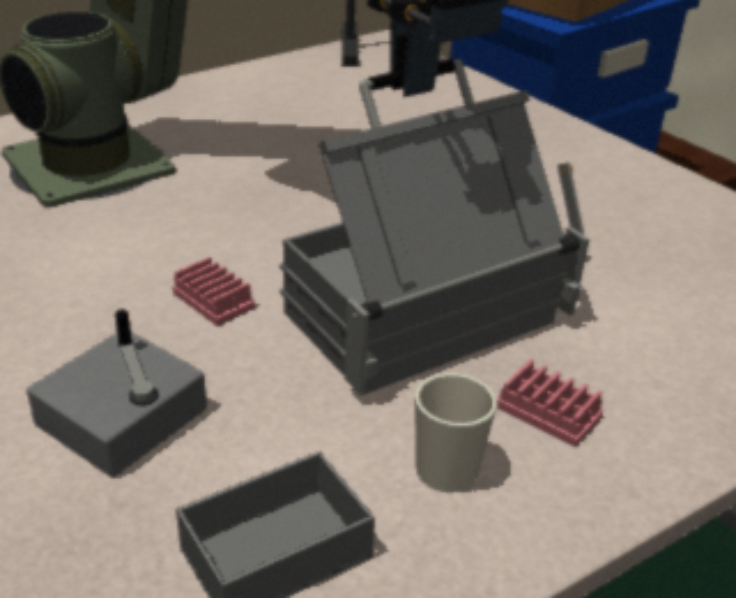

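The lever is back at rest (post at 122,328 in the crop). The bar is gripped at about 53°, and the bystanders are where they were. Handing in.

```bash
python3 - <<'E'
from h import *
print(env.job_done())
s=env.state();print(s["time_s"],s["ee_pos"],s["qvel"],s["gripper_width"])
E
```

```text
the job is handed in; nothing more can be done
None
the job is handed in; nothing more can be done
```

I logged the opening on the tally counter, then raised the hopper lid past its balance point and handed the job in holding the bar about 7° below it. No verdict is reported, and I couldn't read the state after hand-in. The lid angles below are worked out from the gripper's position.

- **Counter lever:** I pushed it until the force jumped from about 4 N to 15 N, which I took as the stop. I then backed off, and a later top-camera check put the post within about 3 mm of its rest position. In the last scene check the network did not find the post, but the picture shows the lever at rest.
- **Lid:** I gripped the bar (opening 13.8 mm) and raised the lid to about 66° (1.15 rad), well short of the open stop. I held it there about 0.3 s and eased it back to about 53° (0.93 rad).
- **Final state:** At about 13.9 s the bar was still in the grip (opening about 14 mm), with roughly 7–9 N on the wrist. That is more than the lid needs, probably because my path's radius was about 2 mm off the bar's arc.
- **Bystanders:** All four measured within about 6 mm of where they started, which is about the accuracy of the detector.

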